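# Make up a humidity kit and a cloning kit in two trays

### The arm

A 6-joint arm with a two-finger parallel gripper is mounted at the origin on a cart in front of the work surface, level with it; the furniture and walls round the work are solid. World frame = base frame: x ahead of the robot, y to its left, z up, the work surface at z = 0. Lengths are in m, angles in degrees, forces in N, time in s.
With the tool pointing down it reaches from about 0.35 to 0.975 m from the base axis. Payload 7.1 kg.
Tool frame: the origin (TCP) lies on the mounting face of the last link; the fingertips stand 182 mm ahead of it and the grasp point (between the pads) lies 163 mm ahead of it; z points along the fingers, y is the line along which they close (so a half turn about z gives the same grasp; the last joint's range is limited). The gripper opens to 88 mm and grips with 3 to 60 N. Pads are 20 mm wide; open, the fingers measure 115 mm over their backs; the gripper's body (75 mm by 178 mm) begins 61 mm behind the grasp point.
Start: joints at [72.536, 24.242, 93.386, -0, 62.372, -1.089], TCP at [0.176, 0.6, 0.405] pointing down, gripper open.
Joint ranges: [-172.04, 172.04], [-51.8, 120.97], [4.93, 147.93], [-75.15, 255.16], [6.16, 154.13], [-145.62, 145.62]. Speed limits (degrees/s): [136.94, 136.94, 172.46, 180, 180, 180].

### API

Orientations are given as a 3x3 rotation matrix whose columns are the frame's x, y, z axes.
In Python, from plant import env gives the robot as it stands.
- The arm moves only by the tool move_arm, never from a script. Its arguments are lists of equal length, an entry for each row: "travel": the shift along the world's x, y, z in m, a list of three; "delta_rot": the turn, a rotation vector about the world's x, y, z in degrees, a list of three; "claw": the closure, from 0 (fully open) to 1 (shut). A call has 1 to 20 rows; each row shifts and turns the commanded pose from where the row before left it; what a row does not reach is not made up. A row lasts 1/10 s, in which the tool goes at most 50 mm and 8.59 degrees, less where a joint would pass 70% of its speed; a pose out of reach is approached as far as the arm can. A call with a gripper value outside its range is refused whole. The fingers move at their own pace and stop on an object; the grip force is fixed at half the most. Time passes only in rows, so rows that do not move let the fingers close. It gives the time, the measured TCP pose, the force, the opening and the grip force at its end, in the units of the state.
- env.read_state(): the state, without advancing time (a new reading comes with each control period).
- env.capture(name): name is "scene" or "top" or "wrist"; returns a dict with "frame" (420x560x3 uint8, red, green, blue), "depth" (420x560 float32, m along the optical axis (not along the pixel's ray), 0 where there is no reading), "intrinsics" (3x3 intrinsics, pixels), "R" (3x3) and "t" (3): a world point X has camera coordinates R X + t. Camera axes: x right, y down, z forward; pixel columns grow to the right and rows downward; lengths in m; the calibration is good to about 2 mm. A picture is of the moment at which its call begins.
- env.job_done(): hands the job in; it is judged then, once.
The state is a dict: "time": time; "joint_pos": joint angles; "qvel": joint speeds; "joint_torque": joint torques, N m; "tcp_pos": TCP position; "tool_rot": TCP orientation; "wrist_force": force on the tool from outside, world axes, zero at the start; "moment": the same for the moment, N m; "gripper_width": finger opening in m; "gripper_force": force on a finger pad.
Only numpy, scipy, OpenCV 4.12 (cv2) and the standard library are available. Lean on these libraries where they do the work, as an engineer would, in place of code of your own. Each camera call takes 0.05 s, during which the arm holds its last target. There are 200 camera calls.

### The job

Make up the two kits from the stock on the table: the hygrometer and the green battery go into the blue tray, the glass spawn jar and the brown mushroom into the yellow tray. Put one thing in each bay, flat on the bay's floor, with the hygrometer, jar and mushroom standing upright and the battery lying down; set the glass jar down rather than dropping it. The red battery and the pale mushroom are not wanted: leave them where they are.

Things in the scene. Friction and masses are not known exactly. Their poses are not given: they have to be found in the camera images.
- tray_blue: a shallow blue tray, 92 mm (x, roughly away from the robot) by 168 mm (y), fixed; floor 3 mm thick, rims 8 mm high from the table, 4 mm thick. A rim-high divider across its middle makes two bays side by side, each 84 mm (x) by 78 mm (y) inside, centres at y = +41 and -41 mm in the tray's frame, floors marked by grey patches. Origin: centre of its underside, at table height; z up
- tray_yellow: a shallow yellow tray, 92 mm (x, roughly away from the robot) by 168 mm (y), fixed; floor 3 mm thick, rims 8 mm high from the table, 4 mm thick. A rim-high divider across its middle makes two bays side by side, each 84 mm (x) by 78 mm (y) inside, centres at y = +41 and -41 mm in the tray's frame, floors marked by grey patches. Origin: centre of its underside, at table height; z up
- hygrometer_c (a point): a small white hygrometer with a grey display, standing on its narrow side: 27 mm thick (its x), 52 mm wide (its y), 46 mm high, 40 g. The point is its centre, 23 mm above its underside; z up. Take it across its thickness
- green_battery_c (a point): an AA-size battery, green with a white end, a cylinder about 16 mm in diameter and 50 mm long, lying on its side; it can roll. The point is its centre, 8.5 mm above what it lies on; its own y axis runs along its length, and is level
- red_battery_c (a point): an AA-size battery, red with a white end, a cylinder about 16 mm in diameter and 50 mm long, lying on its side; it can roll. The point is its centre, 8.5 mm above what it lies on; its own y axis runs along its length, and is level. Not part of any kit
- spawn_jar_c (a point): a round glass jar of pale spawn with a tan lid, 62 mm in diameter up to 78 mm above its underside (lid 58 mm in diameter), 94 mm high, standing, about 0.19 kg. The point is its centre, 47 mm above its underside; z up
- brown_mushroom_c (a point): a brown mushroom, 46 mm across the cap and 41 mm high, standing on its stem, cap up, very light (about 13 g). The point is on its axis, 21 mm above its foot; z along the axis, up; the cap is widest slightly above this point
- pale_mushroom_c (a point): a pale, cream-white mushroom, 46 mm across the cap and 42 mm high, standing on its stem, cap up, very light (about 13 g). The point is on its axis, 21 mm above its foot; z along the axis, up; the cap is widest slightly above this point. Not part of any kit
Things that resemble listed ones, but are neither listed nor needed, are in the scene too. Of the things like the part that bears hygrometer_c, leave any that is turquoise; of the rest the larger one is meant.

How it is judged (in metres and radians):
At the end, for the whole second after the job is handed in: Blue tray: hygrometer upright in one bay, green battery lying flat in the other. Yellow tray: jar upright in one bay, brown mushroom cap up (17 deg) in the other. Each at rest wholly on its bay's floor, not on a rim (tilt 3 deg, height 2 mm). Red battery, pale mushroom within 30 mm of their start (((y of hygrometer_c in the frame of tray_blue between 0.004 and 0.078 m and x of hygrometer_c in the frame of tray_blue between -0.04 and 0.04 m and y of green_battery_c in the frame of tray_blue between -0.078 and -0.004 m and x of green_battery_c in the frame of tray_blue between -0.04 and 0.04 m) or (y of hygrometer_c in the frame of tray_blue between -0.078 and -0.004 m and x of hygrometer_c in the frame of tray_blue between -0.04 and 0.04 m and y of green_battery_c in the frame of tray_blue between 0.004 and 0.078 m and x of green_battery_c in the frame of tray_blue between -0.04 and 0.04 m)) and ((y of spawn_jar_c in the frame of tray_yellow between 0.004 and 0.078 m and x of spawn_jar_c in the frame of tray_yellow between -0.04 and 0.04 m and y of brown_mushroom_c in the frame of tray_yellow between -0.078 and -0.004 m and x of brown_mushroom_c in the frame of tray_yellow between -0.04 and 0.04 m) or (y of spawn_jar_c in the frame of tray_yellow between -0.078 and -0.004 m and x of spawn_jar_c in the frame of tray_yellow between -0.04 and 0.04 m and y of brown_mushroom_c in the frame of tray_yellow between 0.004 and 0.078 m and x of brown_mushroom_c in the frame of tray_yellow between -0.04 and 0.04 m)) and z of hygrometer_c in the frame of tray_blue between 0.024 and 0.028 m and angle between hygrometer_c's own z axis and vertical below 0.06 rad and z of green_battery_c in the frame of tray_blue between 0.0092 and 0.0136 m and z of spawn_jar_c in the frame of tray_yellow between 0.048 and 0.052 m and angle between spawn_jar_c's own z axis and vertical below 0.05 rad and z of brown_mushroom_c in the frame of tray_yellow between 0.019 and 0.029 m and angle between brown_mushroom_c's own z axis and vertical below 0.3 rad and linear speed of each of hygrometer, green_battery, spawn_jar, brown_mushroom below 0.02 m/s and distance of each of red_battery_c, pale_mushroom_c from where it was at the start of the episode below 0.03 m); the robot touches nothing.
It fails at once if the red battery or the pale mushroom is moved by more than 30 mm (distance of any of red_battery_c, pale_mushroom_c from where it was at the start of the episode above 0.03 m).
It fails at once if the glass jar is dropped (it moves faster than 0.5 m/s with no finger on it) (contact force between the fingers and spawn_jar below 0.01 N and linear speed of spawn_jar above 0.5 m/s).
It also fails if it takes over 102 s, if anything falls off the work surface, if the arm or the gripper's body presses on something with over 40 N, if the wrist force passes 120 N, or if a joint passes its speed limit or range.

## Working session

There is one attempt and no reset: what is moved stays moved. The work goes in short steps, Python scripts to look and compute and a tool call to move; the robot and the scene stay as the last step left them, time stands still between calls to the robot, and variables do not carry over. Pictures are saved under pics/ and viewed, at most 14 in all, crops included, and the job is handed in when it is done.

Besides the shell and the picture viewer there is one more tool, called after "Call:" by a JSON object that holds its "method" and its "body", one argument or row to a line. move_arm: Moves the arm, as the interface text tells. Its arguments: {"type":"object","properties":{"travel":{"type":"array","items":{"type":"array","items":{"type":"number"}}},"delta_rot":{"type":"array","items":{"type":"array","items":{"type":"number"}}},"claw":{"type":"array","items":{"type":"number"}}},"required":["travel","delta_rot","claw"]}

```bash
mkdir -p pics; cat > h.py <<'E'
import numpy as np, cv2
from plant import env
def cap(n,name=None):
    c=env.capture(n); np.savez(f'{name or n}.npz',**c)
    cv2.imwrite(f'pics/{name or n}.png',c['frame'][:,:,::-1]); return c
def load(name): return dict(np.load(f'{name}.npz'))
def ray(c,u,v,z):
    K,R,t=c['intrinsics'],c['R'],c['t']; o=-R.T@t
    d=R.T@np.linalg.inv(K)@np.array([u,v,1.]); return o+d*(z-o[2])/d[2]
def cloud(c):
    K,R,t=c['intrinsics'],c['R'],c['t']; h,w=c['depth'].shape
    v,u=np.mgrid[:h,:w]; p=np.stack([u,v,np.ones_like(u)],-1).reshape(-1,3)@np.linalg.inv(K).T
    P=(p*c['depth'].reshape(-1,1)-t)@R; return P.reshape(h,w,3)
E
python3 - <<'E'
from h import *
for n in('top','scene'):
    c=cap(n); print(n,-c['R'].T@c['t'],c['R'].round(2).tolist())
s=env.read_state(); print(s['time'],s['tcp_pos'],s['tool_rot'])
E
```

```text
top [ 0.28243892 -0.05935458  1.22333187] [[0.01, -1.0, 0.0], [-0.98, -0.01, -0.19], [0.19, -0.0, -0.98]]
scene [-0.24023666 -0.08233161  1.36226125] [[0.02, -1.0, -0.01], [-0.86, -0.02, -0.51], [0.51, 0.02, -0.86]]
0.1 [0.17609585 0.59942198 0.40398115] [[-9.59427545e-01  2.81954939e-01 -4.44619120e-04]
 [ 2.81955282e-01  9.59426677e-01 -1.29247296e-03]
 [ 6.21603104e-05 -1.36539687e-03 -9.99999066e-01]]
```

View pics/top.png

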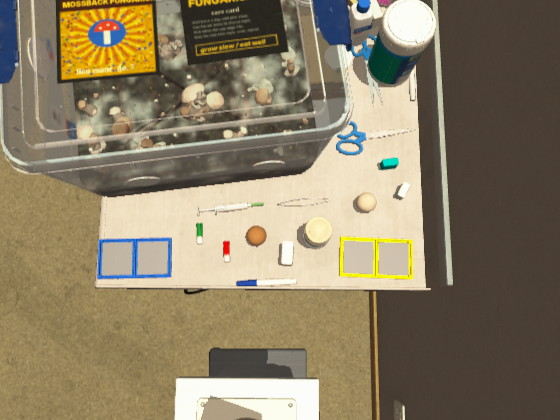

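View pics/scene.png

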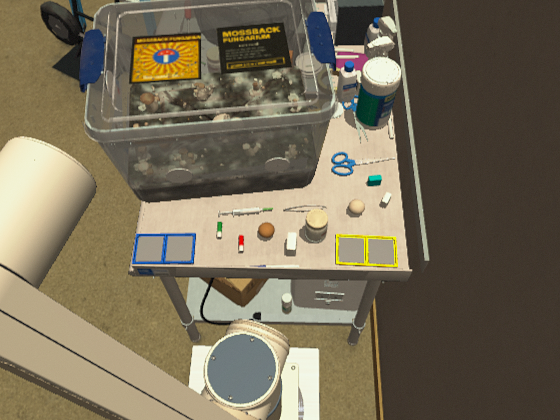

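The top view shows the green battery at (199,233), red battery (227,250), brown mushroom (257,236), jar (318,233) and pale mushroom (367,202). The trays are at (135,258) blue and (376,258) yellow.
Hygrometer candidates are white (287,253), small white (403,190) and turquoise (389,163). The white one at (287,253) fits because it is not turquoise and is the larger of the other two. I'll confirm it in a crop.

```bash
python3 - <<'E'
from h import *
c=load('top'); s=load('scene'); P=cloud(c); im=c['frame']
cv2.imwrite('pics/crop.png',cv2.resize(im[140:295,90:430,::-1],None,fx=2.3,fy=2.3,interpolation=cv2.INTER_CUBIC))
hsv=cv2.cvtColor(im,cv2.COLOR_RGB2HSV)
def blob(name,win,fn,zt):
    x0,y0,x1,y1=win; m=np.zeros(im.shape[:2],np.uint8); m[y0:y1,x0:x1]=fn[y0:y1,x0:x1]
    v,u=np.nonzero(m); pts=np.array([ray(c,a,b,zt) for a,b in zip(u,v)])[:,:2].astype(np.float32)
    q=P[m>0]
    r=cv2.minAreaRect(pts); print(name,len(u),'mean',pts.mean(0).round(4),'rect',np.round(r[0],4),np.round(r[1],4),round(r[2],1),'z95',np.percentile(q[:,2],95).round(3),'depthmid',((np.percentile(q,2,0)+np.percentile(q,98,0))/2).round(4)[:2])
H,S,V=[hsv[...,i].astype(int) for i in range(3)]; Z=P[...,2]
blob('blue',(90,230,180,285),(H>100)&(H<125)&(S>150),.008)
blob('yellow',(330,228,420,285),(H>20)&(H<35)&(S>150),.008)
blob('hyg top',(272,235,302,272),(Z>.035),.046)
blob('hyg2',(390,175,415,205),(Z>.015),.03)
blob('green',(190,218,210,248),(Z>.006),.010)
blob('red',(217,236,237,266),(Z>.006),.010)
blob('jar',(295,210,340,255),(Z>.085),.094)
blob('brown',(240,220,272,250),(Z>.012),.025)
blob('pale',(350,188,382,216),(Z>.012),.025)
# obstacles tall
m=(Z>.1)&(Z<.6)&(P[...,1]>-.45)&(P[...,1]<.6)&(P[...,0]>.2)
for y in np.arange(-.4,.6,.1):
    k=m&(abs(P[...,1]-y)<.05)
    if k.any(): print('tall y%.1f'%y,'minx',P[k][:,0].min().round(3),'maxz',P[k][:,2].max().round(3))
E
```

```text
blue 707 mean [0.4147 0.2659] rect [0.415 0.265] [0.0893 0.1665] 1.8 z95 0.011 depthmid [0.4153 0.2649]
yellow 903 mean [ 0.4199 -0.2933] rect [ 0.4202 -0.2917] [0.1686 0.0912] 87.9 z95 0.011 depthmid [ 0.4198 -0.292 ]
hyg top 260 mean [ 0.426  -0.0862] rect [ 0.4232 -0.0888] [0.0562 0.0313] 0.3 z95 0.049 depthmid [ 0.4266 -0.0855]
hyg2 140 mean [ 0.5757 -0.3549] rect [ 0.5762 -0.3525] [0.0314 0.0649] 79.2 z95 0.035 depthmid [ 0.5457 -0.3247]
green 137 mean [0.4736 0.1164] rect [0.4683 0.1144] [0.0355 0.0606] 69.8 z95 0.019 depthmid [0.3906 0.0314]
red 141 mean [0.4332 0.0526] rect [0.4264 0.0515] [0.0625 0.0269] 18.5 z95 0.021 depthmid [0.4167 0.0375]
jar 582 mean [ 0.4709 -0.1528] rect [ 0.4582 -0.1454] [0.0737 0.0942] 82.4 z95 0.097 depthmid [ 0.4708 -0.1525]
brown 315 mean [ 0.4688 -0.0161] rect [ 0.4736 -0.0171] [0.0444 0.0546] 85.9 z95 0.044 depthmid [ 0.4669 -0.0172]
pale 314 mean [ 0.5484 -0.2703] rect [ 0.5484 -0.2701] [0.0441 0.0458] 45.0 z95 0.043 depthmid [ 0.5463 -0.2685]
tall y-0.4 minx 0.2 maxz 0.579
tall y-0.3 minx 0.84 maxz 0.216
tall y-0.2 minx 0.588 maxz 0.391
tall y-0.1 minx 0.468 maxz 0.392
tall y-0.0 minx 0.56 maxz 0.391
tall y0.1 minx 0.548 maxz 0.389
tall y0.2 minx 0.534 maxz 0.39
tall y0.3 minx 0.521 maxz 0.39
tall y0.4 minx 0.521 maxz 0.392
```

View pics/crop.png

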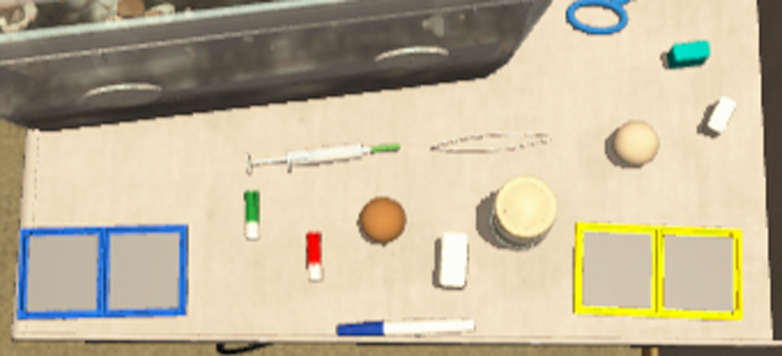

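The crop confirms the larger white box at (287,253) in the top view. It lies nearest the jar with its long side along x. Moving above the jar first.

Call:
{"method": "move_arm", "body": {
  "travel": [
    [0.0147,-0.0376,0],
    [0.0147,-0.0376,0],
    [0.0147,-0.0376,0],
    [0.0147,-0.0376,0],
    [0.0147,-0.0376,0],
    [0.0147,-0.0376,0],
    [0.0147,-0.0376,0],
    [0.0147,-0.0376,0],
    [0.0147,-0.0376,0],
    [0.0147,-0.0376,0],
    [0.0147,-0.0376,0],
    [0.0147,-0.0376,0],
    [0.0147,-0.0376,0],
    [0.0147,-0.0376,0],
    [0.0147,-0.0376,0],
    [0.0147,-0.0376,0],
    [0.0147,-0.0376,0],
    [0.0147,-0.0376,0],
    [0.0147,-0.0376,0],
    [0.0147,-0.0376,0]
  ],
  "delta_rot": [
    [0,0,0.82],
    [0,0,0.82],
    [0,0,0.82],
    [0,0,0.82],
    [0,0,0.82],
    [0,0,0.82],
    [0,0,0.82],
    [0,0,0.82],
    [0,0,0.82],
    [0,0,0.82],
    [0,0,0.82],
    [0,0,0.82],
    [0,0,0.82],
    [0,0,0.82],
    [0,0,0.82],
    [0,0,0.82],
    [0,0,0.82],
    [0,0,0.82],
    [0,0,0.82],
    [0,0,0.82]
  ],
  "claw": [0,0,0,0,0,0,0,0,0,0,0,0,0,0,0,0,0,0,0,0]
}}

```text
time: 2.1
tcp_pos: [0.4703, -0.1541, 0.4045]
tool_rot: [[-1.0, -0.001, -0.0], [-0.001, 1.0, 0.0], [0.0, 0.0, -1.0]]
wrist_force: [0.9, 0.4, -0.8]
gripper_width: 0.0878
gripper_force: 0.0
```

```bash
python3 - <<'E'
from h import *
c=cap('wrist','w1'); s=env.read_state(); print(s['time'],s['tcp_pos'],s['tool_rot'].round(3) if hasattr(s['tool_rot'],'round') else s['tool_rot'],s['joint_pos'])
print(-c['R'].T@c['t'])
P=cloud(c); Z=P[...,2]; m=((Z>.082)&(Z<.11)).astype(np.uint8)
n,l,st,ce=cv2.connectedComponentsWithStats(m)
for i in range(1,n):
    if st[i,4]>200: q=P[l==i]; print(st[i],((q.min(0)+q.max(0))/2).round(4),q.mean(0).round(4),np.ptp(q,axis=0).round(3))
t=load('top'); Q=cloud(t)
k=(Q[...,1]<-.37)&(Q[...,1]>-.6)&(Q[...,0]>.3)&(Q[...,0]<.6)&(Q[...,2]>.03)
for z in(.05,.15,.25,.4):
    kk=k&(abs(Q[...,2]-z)<.05)
    if kk.any(): print('wall',z,Q[kk][:,1].max(),kk.sum())
E
```

```text
2.15 [ 0.47268268 -0.15801442  0.40500815] [[-1.    -0.001  0.003]
 [-0.001  1.    -0.003]
 [-0.003 -0.003 -1.   ]] [ -19.82588059   13.52081496  109.18905462   -0.12413039   57.07351179
 -109.79503341]
[ 0.39107711 -0.15477131  0.38428616]
[ 249  172   61   60 2871] [ 0.47  -0.154  0.089] [ 0.4685 -0.1539  0.0928] [0.059 0.058 0.013]
[  0 204  21  80 877] [ 0.5159 -0.4342  0.0919] [ 0.5277 -0.434   0.0891] [0.087 0.016 0.011]
wall 0.05 -0.37032326321619785 1545
wall 0.15 -0.43748673812419536 2489
wall 0.25 -0.43757412035953724 3323
wall 0.4 -0.43746419879456044 5399
```

View pics/w1.png

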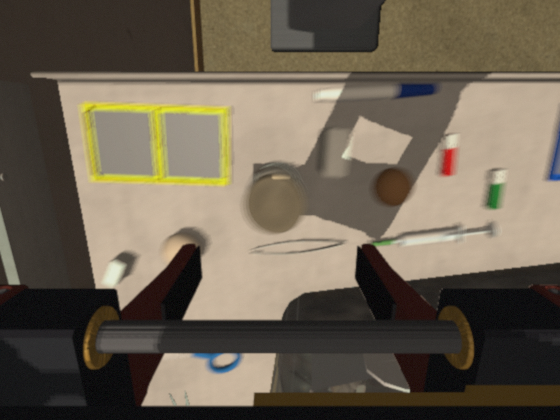

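The wrist view shows the jar lid at (276,202), the hygrometer above it at (335,152) and the mushroom at (393,186). All are clear of the finger path. Descending on the jar.

Call:
{"method": "move_arm", "body": {
  "travel": [
    [0,-0.001,-0.024],
    [0,0,-0.024],
    [0,0,-0.024],
    [0,0,-0.024],
    [0,0,-0.024],
    [0,0,-0.024],
    [0,0,-0.024],
    [0,0,-0.016],
    [0,0,-0.008],
    [0,0,0],
    [0,0,0],
    [0,0,0],
    [0,0,0],
    [0,0,0],
    [0,0,0]
  ],
  "delta_rot": [
    [0,0,0],
    [0,0,0],
    [0,0,0],
    [0,0,0],
    [0,0,0],
    [0,0,0],
    [0,0,0],
    [0,0,0],
    [0,0,0],
    [0,0,0],
    [0,0,0],
    [0,0,0],
    [0,0,0],
    [0,0,0],
    [0,0,0]
  ],
  "claw": [0,0,0,0,0,0,0,0,0,0,1,1,1,1,1]
}}

```text
time: 3.65
tcp_pos: [0.4704, -0.1535, 0.2133]
tool_rot: [[-1.0, -0.0, 0.001], [-0.0, 1.0, -0.0], [-0.001, -0.0, -1.0]]
wrist_force: [-1.3, -1.0, 5.3]
gripper_width: 0.0595
gripper_force: 29.9
```

Call:
{"method": "move_arm", "body": {
  "travel": [
    [0,0,0.01],
    [0,0,0.02],
    [0,0,0.02],
    [0,0,0.01],
    [0,0,0],
    [0,0,0]
  ],
  "delta_rot": [
    [0,0,0],
    [0,0,0],
    [0,0,0],
    [0,0,0],
    [0,0,0],
    [0,0,0]
  ],
  "claw": [1,1,1,1,1,1]
}}

```text
time: 4.25
tcp_pos: [0.47, -0.1533, 0.2725]
tool_rot: [[-1.0, -0.0, -0.0], [-0.0, 1.0, 0.0], [0.0, 0.0, -1.0]]
wrist_force: [0.5, 0.8, -2.6]
gripper_width: 0.0596
gripper_force: 29.8
```

```bash
python3 - <<'E'
from h import *
def tray(c,lo,hi):
    hsv=cv2.cvtColor(c['frame'],cv2.COLOR_RGB2HSV); m=cv2.inRange(hsv,(lo,130,60),(hi,255,255))
    n,l,st,_=cv2.connectedComponentsWithStats(m); P=cloud(c)
    xs=P[...,0];m[(xs>.52)|(xs<.33)|(P[...,2]>.03)]=0
    v,u=np.nonzero(m); pts=np.array([ray(c,a,b,.008) for a,b in zip(u,v)])[:,:2].astype(np.float32)
    print(len(u),cv2.minAreaRect(pts))
tray(load('w1'),20,35)
c=cap('wrist','w2'); tray(c,20,35); tray(load('scene'),20,35)
s=env.read_state(); print(s['tcp_pos'],s['gripper_width'],s['gripper_force'],s['wrist_force'])
E
```

```text
3219 ((0.4218999743461609, -0.29741430282592773), (0.16684332489967346, 0.09115742146968842), 88.12588500976562)
7287 ((0.4197175204753876, -0.2926709055900574), (0.16817033290863037, 0.09112218022346497), 88.00690460205078)
735 ((0.36820507049560547, -0.18917885422706604), (0.43295323848724365, 0.3356492817401886), 63.19795608520508)
[ 0.46981924 -0.15323689  0.27213693] 0.0595436564476223 29.818635291885585 [ 0.59984631 -0.01987365 -1.43133013]
```

Call:
{"method": "move_arm", "body": {
  "travel": [
    [-0.008,-0.016,0],
    [-0.01,-0.02,0],
    [-0.01,-0.02,0],
    [-0.01,-0.02,0],
    [-0.008,-0.016,0],
    [-0.0028,-0.0065,0],
    [0,0,0],
    [0,0,-0.015],
    [0,0,-0.015],
    [0,0,-0.012],
    [0,0,-0.006],
    [0,0,-0.004],
    [0,0,-0.002],
    [0,0,-0.002],
    [0,0,-0.001],
    [0,0,0],
    [0,0,0]
  ],
  "delta_rot": [
    [0,0,0],
    [0,0,0],
    [0,0,0],
    [0,0,0],
    [0,0,0],
    [0,0,0],
    [0,0,0],
    [0,0,0],
    [0,0,0],
    [0,0,0],
    [0,0,0],
    [0,0,0],
    [0,0,0],
    [0,0,0],
    [0,0,0],
    [0,0,0],
    [0,0,0]
  ],
  "claw": [1,1,1,1,1,1,1,1,1,1,1,1,1,1,1,1,1]
}}

```text
time: 6.0
tcp_pos: [0.4215, -0.2519, 0.2163]
tool_rot: [[-1.0, -0.0, 0.001], [-0.0, 1.0, -0.0], [-0.001, -0.0, -1.0]]
wrist_force: [-1.8, 2.0, 6.0]
gripper_width: 0.0598
gripper_force: 29.9
```

Call:
{"method": "move_arm", "body": {
  "travel": [
    [0,0,0],
    [0,0,0],
    [0,0,0],
    [0,0,0],
    [0,0,0.015],
    [0,0,0.03],
    [0,0,0.035],
    [0,0,0.035],
    [0,0.03,0.03],
    [0,0.04,0.02],
    [0,0.04,0],
    [0,0.035,0],
    [0,0.02,0],
    [0,0,0],
    [0,0,0],
    [0,0,0]
  ],
  "delta_rot": [
    [0,0,0],
    [0,0,0],
    [0,0,0],
    [0,0,0],
    [0,0,0],
    [0,0,0],
    [0,0,0],
    [0,0,0],
    [0,0,0],
    [0,0,0],
    [0,0,0],
    [0,0,0],
    [0,0,0],
    [0,0,0],
    [0,0,0],
    [0,0,0]
  ],
  "claw": [0,0,0,0,0,0,0,0,0,0,0,0,0,0,0,0]
}}

```text
time: 7.6
tcp_pos: [0.4215, -0.0875, 0.3806]
tool_rot: [[-1.0, 0.0, 0.0], [0.0, 1.0, -0.0], [-0.0, -0.0, -1.0]]
wrist_force: [-0.1, 0.0, 0.5]
gripper_width: 0.0878
gripper_force: 0.0
```

```bash
cat > m.py <<'E'
from h import *
def meas(c,name,x0,x1,y0,y1,z0,z1):
    P=cloud(c); m=((P[...,0]>x0)&(P[...,0]<x1)&(P[...,1]>y0)&(P[...,1]<y1)&(P[...,2]>z0)&(P[...,2]<z1)).astype(np.uint8)
    n,l,st,_=cv2.connectedComponentsWithStats(m)
    if n<2: print(name,'none'); return
    i=1+np.argmax(st[1:,4]); q=P[l==i]; r=cv2.minAreaRect(q[:,:2].astype(np.float32))
    print(name,len(q),'px',st[i,:4],'rect',np.round(r[0],4),np.round(r[1],4),round(r[2],1),'mean',q.mean(0).round(4),'zmax',np.percentile(q[:,2],98).round(4))
E
python3 - <<'E'
from m import *
c=cap('wrist','w3')
meas(c,'hyg',.37,.48,-.13,-.05,.035,.06)
meas(c,'brown',.42,.52,-.06,.03,.022,.06)
meas(c,'jar',.35,.5,-.31,-.2,.085,.12)
s=env.read_state(); print(s['time'],s['tcp_pos'])
E
```

```text
hyg 1171 px [266 175  27  50] rect [ 0.4251 -0.0876] [0.026  0.0524] 87.0 mean [ 0.4238 -0.087   0.0448] zmax 0.0466
brown 1253 px [321 212  41  39] rect [ 0.4652 -0.0172] [0.0443 0.0437] 68.7 mean [ 0.4624 -0.0189  0.0358] zmax 0.0412
jar 3644 px [ 60 176  72  66] rect [ 0.4206 -0.2517] [0.0582 0.0585] 21.5 mean [ 0.4189 -0.2493  0.0955] zmax 0.0975
7.65 [ 0.42148196 -0.08767076  0.38061269]
```

View pics/w3.png

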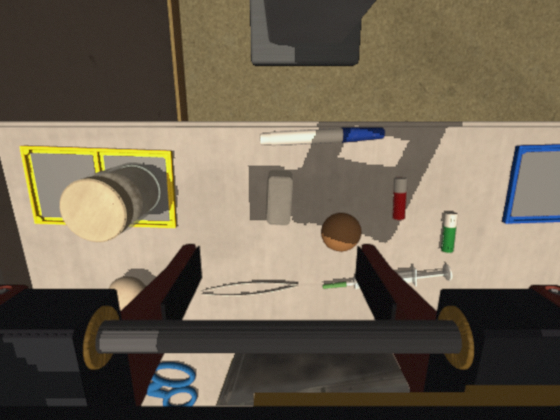

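The jar stands in the right place (lid centre at .4206,-.2517). The hygrometer is at (280,200) with the mushroom to its right at (341,232). Next is the hygrometer, with the fingers partly closed to clear the mushroom.

Call:
{"method": "move_arm", "body": {
  "travel": [
    [0.0035,0,-0.02],
    [0,0,-0.024],
    [0,0,-0.024],
    [0,0,-0.024],
    [0,0,-0.024],
    [0,0,-0.024],
    [0,0,-0.024],
    [0,0,-0.012],
    [0,0,-0.008],
    [0,0,0],
    [0,0,0],
    [0,0,0],
    [0,0,0],
    [0,0,0],
    [0,0,0],
    [0,0,0],
    [0,0,0.02],
    [0,0,0.04],
    [0,0,0.02],
    [0,0,0]
  ],
  "delta_rot": [
    [0,0,-3],
    [0,0,0],
    [0,0,0],
    [0,0,0],
    [0,0,0],
    [0,0,0],
    [0,0,0],
    [0,0,0],
    [0,0,0],
    [0,0,0],
    [0,0,0],
    [0,0,0],
    [0,0,0],
    [0,0,0],
    [0,0,0],
    [0,0,0],
    [0,0,0],
    [0,0,0],
    [0,0,0],
    [0,0,0]
  ],
  "claw": [0.3,0.3,0.3,0.3,0.3,0.3,0.3,0.3,0.3,0.3,1,1,1,1,1,1,1,1,1,1]
}}

```text
time: 9.65
tcp_pos: [0.4257, -0.087, 0.2789]
tool_rot: [[-0.999, 0.052, 0.005], [0.052, 0.999, -0.001], [-0.005, -0.001, -1.0]]
wrist_force: [1.0, 0.5, -0.3]
gripper_width: 0.027
gripper_force: 30.0
```

```bash
python3 - <<'E'
from m import *
def tray(c,lo,hi):
    hsv=cv2.cvtColor(c['frame'],cv2.COLOR_RGB2HSV); m=cv2.inRange(hsv,(lo,130,40),(hi,255,255)); P=cloud(c)
    m[(P[...,0]>.5)|(P[...,0]<.35)|(P[...,2]>.03)|(P[...,1]<.15)]=0
    v,u=np.nonzero(m); pts=np.array([ray(c,a,b,.008) for a,b in zip(u,v)])[:,:2].astype(np.float32); print(len(u),cv2.minAreaRect(pts))
tray(load('top'),100,125)
c=cap('wrist','w4')
meas(c,'brown',.42,.52,-.06,.03,.022,.06)
E
```

```text
746 ((0.4153321385383606, 0.26498866081237793), (0.08993397653102875, 0.16660276055335999), 1.757081389427185)
brown 2354 px [339 237  58  51] rect [ 0.4629 -0.0175] [0.045  0.0393] 89.9 mean [ 0.4606 -0.0196  0.0357] zmax 0.0414
```

Call:
{"method": "move_arm", "body": {
  "travel": [
    [0,0.02,0],
    [-0.001,0.034,0],
    [-0.001,0.034,0],
    [-0.001,0.034,0],
    [-0.001,0.034,0],
    [-0.001,0.034,0],
    [-0.001,0.034,0],
    [-0.001,0.034,0],
    [-0.001,0.034,0],
    [-0.001,0.034,0],
    [-0.001,0.034,0],
    [-0.001,0.034,0],
    [-0.001,0,0],
    [0,0,-0.02],
    [0,0,-0.025],
    [0,0,-0.02],
    [0,0,-0.007],
    [0,0,-0.0035],
    [0,0,-0.001],
    [0,0,0]
  ],
  "delta_rot": [
    [0,0,0],
    [0,0,0],
    [0,0,1],
    [0,0,1],
    [0,0,1],
    [0,0,1],
    [0,0,0.8],
    [0,0,0],
    [0,0,0],
    [0,0,0],
    [0,0,0],
    [0,0,0],
    [0,0,0],
    [0,0,0],
    [0,0,0],
    [0,0,0],
    [0,0,0],
    [0,0,0],
    [0,0,0],
    [0,0,0]
  ],
  "claw": [1,1,1,1,1,1,1,1,1,1,1,1,1,1,1,1,1,1,1,1]
}}

```text
time: 11.7
tcp_pos: [0.4131, 0.307, 0.2005]
tool_rot: [[-1.0, -0.032, 0.0], [-0.032, 1.0, 0.0], [-0.0, 0.0, -1.0]]
wrist_force: [-0.4, 0.4, -0.6]
gripper_width: 0.0269
gripper_force: 30.0
```

Call:
{"method": "move_arm", "body": {
  "travel": [
    [0,0,-0.001],
    [0,0,0],
    [0,0,0],
    [0,0,0],
    [0,0,0],
    [0,0,0.015],
    [0,0,0.03],
    [0,0,0.03],
    [0,0,0.03],
    [0.01,-0.03,0.03],
    [0.01,-0.04,0.03],
    [0.01,-0.04,0],
    [0.01,-0.04,0],
    [0.01,-0.025,0],
    [0,-0.01,0],
    [0,0,0],
    [0,0,0]
  ],
  "delta_rot": [
    [0,0,0],
    [0,0,0],
    [0,0,0],
    [0,0,0],
    [0,0,0],
    [0,0,0],
    [0,0,0],
    [0,0,0],
    [0,0,0],
    [0,0,0],
    [0,0,0],
    [0,0,0],
    [0,0,0],
    [0,0,0],
    [0,0,0],
    [0,0,0],
    [0,0,0]
  ],
  "claw": [1,1,0.4,0.4,0.4,0.4,0.4,0.4,0.4,0.4,0.4,0.4,0.4,0.4,0.4,0.4,0.4]
}}

```text
time: 13.4
tcp_pos: [0.4624, 0.1234, 0.3634]
tool_rot: [[-0.999, -0.032, -0.0], [-0.032, 0.999, 0.0], [0.0, 0.0, -1.0]]
wrist_force: [0.2, -0.1, -0.0]
gripper_width: 0.0525
gripper_force: 0.0
```

```bash
python3 - <<'E'
from m import *
c=cap('wrist','w5')
meas(c,'hyg',.35,.48,.25,.36,.035,.065)
meas(c,'green',.42,.53,.07,.16,.008,.03)
meas(c,'red',.37,.47,.02,.09,.008,.03)
s=env.read_state(); print(s['time'],s['tcp_pos'])
E
```

```text
hyg 1878 px [451 129  42  57] rect [0.4138 0.3062] [0.0523 0.0277] 1.9 mean [0.4128 0.3033 0.0464] zmax 0.0494
green 571 px [265 180  14  45] rect [0.4723 0.1158] [0.049  0.0143] 1.8 mean [0.4716 0.116  0.0139] zmax 0.0163
red 632 px [205 139  17  48] rect [0.4314 0.0527] [0.0498 0.0145] 2.8 mean [0.4305 0.0534 0.0137] zmax 0.0165
13.45 [0.46237176 0.12377324 0.36345727]
```

View pics/w5.png

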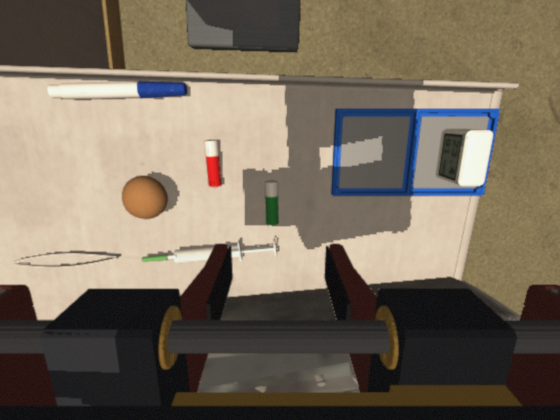

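Hygrometer is upright and centred in the left blue bay at (465,157). The green battery is at (272,203), aligned with the fingers.

Call:
{"method": "move_arm", "body": {
  "travel": [
    [0.007,-0.005,-0.024],
    [0,0,-0.024],
    [0,0,-0.024],
    [0,0,-0.024],
    [0,0,-0.024],
    [0,0,-0.024],
    [0,0,-0.0165],
    [0,0,-0.01],
    [0,0,-0.006],
    [0,0,-0.003],
    [0,0,-0.001],
    [0,0,0],
    [0,0,0],
    [0,0,0],
    [0,0,0],
    [0,0,0],
    [0,0,0],
    [0,0,0.02],
    [0,0,0.03],
    [0,0,0.01]
  ],
  "delta_rot": [
    [0,0,0],
    [0,0,0],
    [0,0,0],
    [0,0,0],
    [0,0,0],
    [0,0,0],
    [0,0,0],
    [0,0,0],
    [0,0,0],
    [0,0,0],
    [0,0,0],
    [0,0,0],
    [0,0,0],
    [0,0,0],
    [0,0,0],
    [0,0,0],
    [0,0,0],
    [0,0,0],
    [0,0,0],
    [0,0,0]
  ],
  "claw": [0.5,0.5,0.5,0.5,0.5,0.5,0.5,0.5,0.5,0.5,0.5,0.5,1,1,1,1,1,1,1,1]
}}

```text
time: 15.45
tcp_pos: [0.4703, 0.118, 0.2449]
tool_rot: [[-0.999, -0.032, 0.003], [-0.032, 0.999, 0.001], [-0.003, 0.001, -1.0]]
wrist_force: [0.0, -0.5, -0.1]
gripper_width: 0.0158
gripper_force: 30.0
```

```bash
python3 - <<'E'
from h import *
s=env.read_state(); print(s['time'],s['tcp_pos'],s['gripper_width'],s['gripper_force'],s['wrist_force'])
E
```

```text
15.45 [0.47027671 0.118048   0.24491583] 0.01577332418549557 29.994012415409088 [ 0.01462328 -0.48621234 -0.12676025]
```

Call:
{"method": "move_arm", "body": {
  "travel": [
    [-0.01,0.018,0],
    [-0.015,0.03,0],
    [-0.015,0.03,0],
    [-0.011,0.02,0],
    [-0.0045,0.008,0],
    [0,0,0],
    [0,0,-0.015],
    [0,0,-0.018],
    [0,0,-0.012],
    [0,0,-0.007],
    [0,0,-0.004],
    [0,0,-0.0015],
    [0,0,0],
    [0,0,0]
  ],
  "delta_rot": [
    [0,0,0],
    [0,0,0],
    [0,0,0],
    [0,0,0],
    [0,0,0],
    [0,0,0],
    [0,0,0],
    [0,0,0],
    [0,0,0],
    [0,0,0],
    [0,0,0],
    [0,0,0],
    [0,0,0],
    [0,0,0]
  ],
  "claw": [1,1,1,1,1,1,1,1,1,1,1,1,1,1]
}}

```text
time: 16.85
tcp_pos: [0.4143, 0.2236, 0.1862]
tool_rot: [[-0.999, -0.032, -0.0], [-0.032, 0.999, -0.0], [0.0, -0.0, -1.0]]
wrist_force: [-1.7, -3.3, 5.9]
gripper_width: 0.0159
gripper_force: 30.0
```

Call:
{"method": "move_arm", "body": {
  "travel": [
    [0,0,0],
    [0,0,0],
    [0,0,0],
    [0,0,0],
    [0,0,0.01],
    [0,0,0.025],
    [0,0,0.035],
    [0,0,0.035],
    [0,-0.02,0.03],
    [0.005,-0.035,0.03],
    [0.01,-0.04,0],
    [0.01,-0.04,0],
    [0.01,-0.04,0],
    [0.01,-0.04,0],
    [0,-0.025,0],
    [0,0,0],
    [0,0,0],
    [0,0,0]
  ],
  "delta_rot": [
    [0,0,0],
    [0,0,0],
    [0,0,0],
    [0,0,0],
    [0,0,0],
    [0,0,0],
    [0,0,0],
    [0,0,0],
    [0,0,0],
    [0,0,-1.8],
    [0,0,0],
    [0,0,0],
    [0,0,0],
    [0,0,0],
    [0,0,0],
    [0,0,0],
    [0,0,0],
    [0,0,0]
  ],
  "claw": [0.78,0.74,0.7,0.66,0.66,0.66,0.66,0.66,0.3,0.2,0.2,0.2,0.2,0.2,0.2,0.2,0.2,0.2]
}}

```text
time: 18.65
tcp_pos: [0.459, -0.0153, 0.3508]
tool_rot: [[-1.0, -0.001, 0.0], [-0.001, 1.0, 0.0], [-0.0, 0.0, -1.0]]
wrist_force: [-0.8, 0.7, 0.7]
gripper_width: 0.0704
gripper_force: 0.0
```

```bash
python3 - <<'E'
from m import *
c=cap('wrist','w6')
meas(c,'green',.37,.46,.18,.26,.013,.03)
meas(c,'red',.37,.47,.02,.09,.008,.03)
meas(c,'brown',.42,.52,-.06,.03,.015,.06)
meas(c,'brownrim',.42,.52,-.06,.03,.018,.06)
s=env.read_state(); print(s['time'],s['tcp_pos'])
E
```

```text
green 707 px [505 132  24  50] rect [0.4172 0.2223] [0.0484 0.0141] 2.8 mean [0.4168 0.221  0.0169] zmax 0.0193
red 678 px [337 146  15  49] rect [0.4318 0.052 ] [0.0504 0.0141] 3.8 mean [0.4304 0.0515 0.0137] zmax 0.0164
brown 1580 px [255 185  46  45] rect [ 0.4656 -0.0162] [0.0459 0.0435] 67.0 mean [ 0.4632 -0.0167  0.036 ] zmax 0.0413
brownrim 1580 px [255 185  46  45] rect [ 0.4656 -0.0162] [0.0459 0.0435] 67.0 mean [ 0.4632 -0.0167  0.036 ] zmax 0.0413
18.7 [ 0.45899009 -0.01512065  0.35074712]
```

View pics/w6.png

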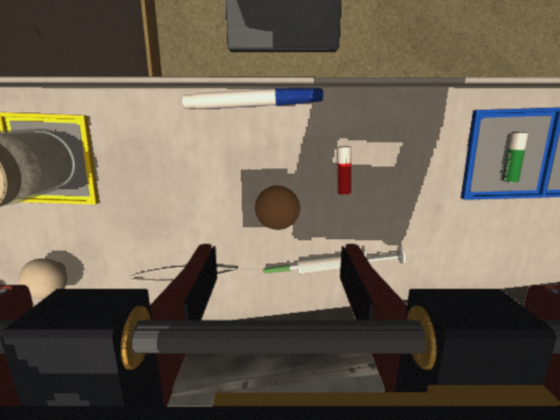

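Battery lies in the right blue bay at (516,157). The brown mushroom is at (277,207), and the red battery at (344,170) has not moved.

Call:
{"method": "move_arm", "body": {
  "travel": [
    [0.0065,-0.0015,-0.024],
    [0,0,-0.024],
    [0,0,-0.024],
    [0,0,-0.024],
    [0,0,-0.024],
    [0,0,-0.02],
    [0,0,-0.012],
    [0,0,-0.008],
    [0,0,0],
    [0,0,0],
    [0,0,0],
    [0,0,0],
    [0,0,0],
    [0,0,0],
    [0,0,0],
    [0,0,0.02],
    [0,0,0.04],
    [0,0,0.04],
    [0,0,0.04],
    [0,0,0]
  ],
  "delta_rot": [
    [0,0,0],
    [0,0,0],
    [0,0,0],
    [0,0,0],
    [0,0,0],
    [0,0,0],
    [0,0,0],
    [0,0,0],
    [0,0,0],
    [0,0,0],
    [0,0,0],
    [0,0,0],
    [0,0,0],
    [0,0,0],
    [0,0,0],
    [0,0,0],
    [0,0,0],
    [0,0,0],
    [0,0,0],
    [0,0,0]
  ],
  "claw": [0.2,0.2,0.2,0.2,0.2,0.2,0.2,0.2,0.2,0.3,0.4,0.5,1,1,1,1,1,1,1,1]
}}

```text
time: 20.7
tcp_pos: [0.4672, -0.0177, 0.3352]
tool_rot: [[-1.0, -0.0, 0.009], [-0.0, 1.0, -0.001], [-0.009, -0.001, -1.0]]
wrist_force: [0.6, -1.1, -0.2]
gripper_width: 0.0441
gripper_force: 30.0
```

```bash
python3 - <<'E'
from m import *
c=cap('wrist','w7')
s=env.read_state(); print(s['time'],s['tcp_pos'],s['gripper_width'],s['gripper_force'],s['joint_pos'])
E
```

```text
20.75 [ 0.46636166 -0.01767575  0.33295364] 0.043799314518810015 29.999953077931423 [-3.63169269e+00  1.72413945e+01  1.16182179e+02  1.79595217e-04
  4.62458450e+01 -9.36499677e+01]
```

View pics/w7.png

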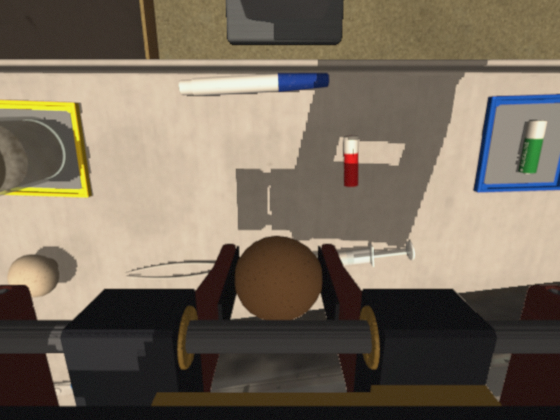

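Call:
{"method": "move_arm", "body": {
  "travel": [
    [-0.0039,-0.0266,0],
    [-0.0039,-0.0266,0],
    [-0.0039,-0.0266,0],
    [-0.0039,-0.0266,0],
    [-0.0039,-0.0266,0],
    [-0.0039,-0.0266,0],
    [-0.0039,-0.0266,0],
    [-0.0039,-0.0266,0],
    [-0.0039,-0.0266,0],
    [-0.0039,-0.0266,0],
    [-0.0039,-0.0266,0],
    [-0.0039,-0.0266,0],
    [0,0,0],
    [0,0,0],
    [0,0,0]
  ],
  "delta_rot": [
    [0,0,-7.67],
    [0,0,-7.67],
    [0,0,-7.67],
    [0,0,-7.67],
    [0,0,-7.67],
    [0,0,-7.67],
    [0,0,-7.67],
    [0,0,-7.67],
    [0,0,-7.67],
    [0,0,-7.67],
    [0,0,-7.67],
    [0,0,-7.67],
    [0,0,0],
    [0,0,0],
    [0,0,0]
  ],
  "claw": [1,1,1,1,1,1,1,1,1,1,1,1,1,1,1]
}}

```text
time: 22.25
tcp_pos: [0.4186, -0.3358, 0.3296]
tool_rot: [[0.033, 0.999, -0.002], [0.999, -0.033, 0.002], [0.002, -0.002, -1.0]]
wrist_force: [-0.7, 0.5, 0.6]
gripper_width: 0.044
gripper_force: 30.0
```

Call:
{"method": "move_arm", "body": {
  "travel": [
    [0,0,-0.02],
    [0,0,-0.03],
    [0,0,-0.03],
    [0,0,-0.025],
    [0,0,-0.015],
    [0,0,-0.008],
    [0,0,-0.005],
    [0,0,-0.002],
    [0,0,-0.001],
    [0,0,0],
    [0,0,0]
  ],
  "delta_rot": [
    [0,0,0],
    [0,0,0],
    [0,0,0],
    [0,0,0],
    [0,0,0],
    [0,0,0],
    [0,0,0],
    [0,0,0],
    [0,0,0],
    [0,0,0],
    [0,0,0]
  ],
  "claw": [1,1,1,1,1,1,1,1,1,1,1]
}}

```text
time: 23.35
tcp_pos: [0.419, -0.337, 0.1952]
tool_rot: [[0.035, 0.999, 0.001], [0.999, -0.035, -0.001], [-0.001, 0.001, -1.0]]
wrist_force: [0.5, 0.5, 0.1]
gripper_width: 0.0439
gripper_force: 30.0
```

Call:
{"method": "move_arm", "body": {
  "travel": [
    [0,0,-0.001],
    [0,0,0],
    [0,0,0],
    [0,0,0],
    [0,0,0],
    [0,0,0],
    [0,0,0],
    [0,0,0.01],
    [0,0,0.025],
    [0,0,0.035],
    [0,0,0.04],
    [0,0.01,0.04],
    [-0.01,0.04,0.02],
    [-0.01,0.04,0.01],
    [0,0.04,0],
    [0,0.03,0],
    [0,0,0],
    [0,0,0]
  ],
  "delta_rot": [
    [0,0,0],
    [0,0,0],
    [0,0,0],
    [0,0,0],
    [0,0,0],
    [0,0,0],
    [0,0,0],
    [0,0,0],
    [0,0,0],
    [0,0,0],
    [0,0,0],
    [0,0,0],
    [0,0,0],
    [0,0,0],
    [0,0,0],
    [0,0,0],
    [0,0,0],
    [0,0,0]
  ],
  "claw": [1,0.48,0.44,0.4,0.36,0.32,0.28,0.25,0.25,0.25,0.25,0.25,0.25,0.25,0.25,0.25,0.25,0.25]
}}

```text
time: 25.15
tcp_pos: [0.399, -0.1765, 0.3743]
tool_rot: [[0.033, 0.999, 0.001], [0.999, -0.033, -0.001], [-0.001, 0.001, -1.0]]
wrist_force: [-0.4, -0.4, -0.1]
gripper_width: 0.0657
gripper_force: 0.0
```

```bash
python3 - <<'E'
from m import *
c=cap('top','top2')
meas(c,'hyg',.35,.48,.25,.36,.035,.065)
meas(c,'green',.37,.46,.18,.26,.013,.03)
meas(c,'red',.37,.47,.02,.09,.008,.03)
meas(c,'brown',.37,.47,-.39,-.28,.02,.06)
meas(c,'jar',.35,.5,-.31,-.2,.085,.12)
meas(c,'pale',.5,.6,-.32,-.22,.02,.06)
w=cap('wrist','w8')
meas(w,'brown',.37,.47,-.39,-.28,.02,.06)
meas(w,'jar',.35,.5,-.31,-.2,.085,.12)
cv2.imwrite('pics/fin.png',np.hstack([cv2.resize(c['frame'][180:300,90:430,::-1],(400,300),interpolation=cv2.INTER_CUBIC),cv2.resize(w['frame'][:,:,::-1],(400,300))]))
s=env.read_state(); print(s['time'],s['tcp_pos'])
E
```

```text
hyg 310 px [105 244  14  24] rect [0.4155 0.3065] [0.0521 0.0286] 0.0 mean [0.415  0.3052 0.0474] zmax 0.0525
green 118 px [149 245   6  22] rect [0.4198 0.2234] [0.0489 0.0126] 2.5 mean [0.4192 0.223  0.0177] zmax 0.0223
red 134 px [223 240   7  22] rect [0.4329 0.0527] [0.0491 0.0144] 3.7 mean [0.4332 0.0525 0.014 ] zmax 0.019
brown 19 px [405 255   4  10] rect [ 0.412  -0.3561] [0.0059 0.0205] 69.8 mean [ 0.4128 -0.3559  0.0367] zmax 0.041
jar none
pale 159 px [358 192  19  14] rect [ 0.5561 -0.2734] [0.044  0.0244] 66.2 mean [ 0.5544 -0.2723  0.0378] zmax 0.0448
brown 227 px [281 310  37  10] rect [ 0.4185 -0.3262] [0.0436 0.0137] 0.2 mean [ 0.4161 -0.3244  0.036 ] zmax 0.0409
jar 3002 px [275 255  63  60] rect [ 0.422  -0.2517] [0.0586 0.0582] 86.0 mean [ 0.4214 -0.2488  0.0955] zmax 0.0974
25.25 [ 0.3991277  -0.17744015  0.37402626]
```

View pics/fin.png

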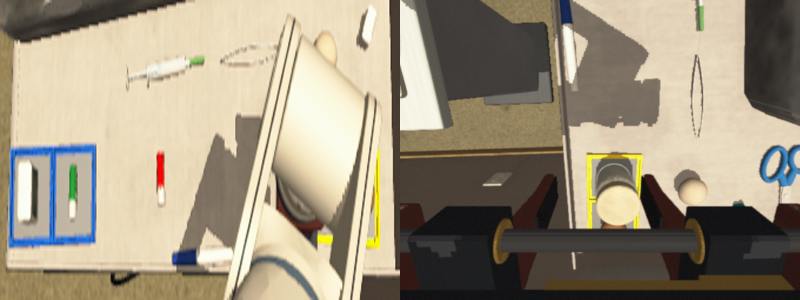

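The blue tray (left) is good and the pale mushroom is where it was. The arm hides the brown mushroom, so I'll move aside and check.

Call:
{"method": "move_arm", "body": {
  "travel": [
    [0,0.04,0],
    [0,0.04,0],
    [0,0.04,0],
    [0,0.04,0],
    [0,0.04,0],
    [0,0.04,0],
    [0,0.04,0],
    [0,0.03,0],
    [0,0,0],
    [0,0,0]
  ],
  "delta_rot": [
    [0,0,0],
    [0,0,0],
    [0,0,0],
    [0,0,0],
    [0,0,0],
    [0,0,0],
    [0,0,0],
    [0,0,0],
    [0,0,0],
    [0,0,0]
  ],
  "claw": [0.25,0.25,0.25,0.25,0.25,0.25,0.25,0.25,0.25,0.25]
}}

```text
time: 26.25
tcp_pos: [0.3993, 0.133, 0.3734]
tool_rot: [[0.034, 0.999, -0.0], [0.999, -0.034, -0.0], [-0.0, -0.0, -1.0]]
wrist_force: [0.3, -0.1, -0.1]
gripper_width: 0.0661
gripper_force: 0.0
```

```bash
python3 - <<'E'
from m import *
c=cap('top','top3')
meas(c,'brown',.37,.47,-.39,-.28,.02,.06)
meas(c,'jar',.35,.5,-.31,-.2,.085,.12)
meas(c,'pale',.5,.6,-.32,-.22,.02,.06)
meas(load('top'),'pale0',.5,.6,-.32,-.22,.02,.06)
s=cap('scene','sc3')
cv2.imwrite('pics/fin2.png',np.hstack([cv2.resize(i['frame'][y:y+75,x:x+100,::-1],(400,300),interpolation=cv2.INTER_CUBIC) for i,y,x in((c,215,330),(s,205,315))]))
E
```

```text
brown 326 px [388 247  21  21] rect [ 0.4191 -0.3374] [0.0441 0.0444] 64.3 mean [ 0.418  -0.336   0.0389] zmax 0.0464
jar 600 px [351 239  28  27] rect [ 0.422  -0.2518] [0.0568 0.0586] 0.6 mean [ 0.4219 -0.2508  0.096 ] zmax 0.1007
pale 313 px [356 192  21  20] rect [ 0.5475 -0.2695] [0.044  0.0446] 45.4 mean [ 0.5459 -0.2683  0.0365] zmax 0.0444
pale0 307 px [356 192  21  20] rect [ 0.5473 -0.2699] [0.0443 0.0443] 76.6 mean [ 0.5459 -0.2686  0.0361] zmax 0.0435
```

View pics/fin2.png

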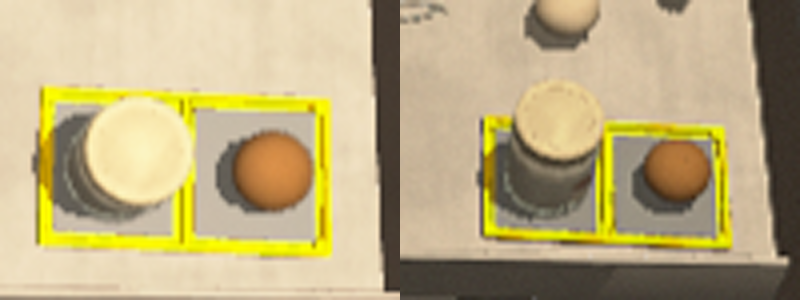

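The jar and mushroom both stand upright in their own yellow bays, and the pale mushroom has not moved. Handing in.

```bash
python3 -c "
from plant import env
print(env.job_done())"
```

```text
the job is handed in; nothing more can be done
None
```

I made up both kits and handed the job in at about 26 s on the clock. The last pictures showed all four items in their bays, and the red battery and pale mushroom had not moved; the hand-in returned no verdict.

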